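# Clear the swing of the gas isolation handle and turn it on

### The job

Turn on the gas for the instrument: push the long handle of the bench valve a quarter turn from off to on, fully home against its stop. Two of the four capped containers stand in the handle's swing; before you turn it, lift those two out and set them down gently, upright, in the empty steel tray, so that the handle never knocks a container. Leave the other two containers, the little vial that the handle passes over, and everything else where they stand, and keep every container upright.

Things in the scene. Friction and masses are not known exactly. Their poses are not given: they have to be found in the camera images.
- valve: fixed gas valve bolted to the bench: round steel foot 84 mm across, aluminium body 56 mm across and 54 mm high, two copper pipe stubs leaving on its own +x and +y sides (each 92 mm out, up to 43 mm high). Origin on the handle's vertical turning axis, at bench height; z up. Seen in its own axes the handle points along -y when off and along -x when on.
- valve_lever (a joint): handle angle in rad: 0 = off (along the valve's own -y), pi/2 = on (along its own -x), both hard stops. It grows clockwise seen from above, is stiff (about 0.5 N m of friction) and stays where it is left.
- handle_grip (a point): centre of the handle's black grip, 135 mm from the turning axis, 69 mm above the bench. The grip is a bar 80 mm long (95 to 175 mm from the axis; 175 mm is the handle's end), 20 mm wide, 16 mm thick (61 to 77 mm above the bench); the steel bar inside of it is 16 mm wide, 10 mm thick. Whatever taller than 60 mm stands within its quarter turn is in its swing.
- amber_bottle: brown glass bottle with a white cap, 58 mm across, 125 mm high, cap 36 mm across; standing upright on the bench, origin at the centre of its underside, z up. Grip it from above by the screw cap, whose sides are straight for the top 30 mm (below it a slightly narrower neck 6 mm long, then a sloping shoulder 16 mm high down to the body). About 0.28 kg.
- wide_jar: white plastic wide-mouthed jar with a white lid, 60 mm across, 100 mm high, lid (cap) 56 mm across; standing upright on the bench, origin at the centre of its underside, z up. Grip it from above by the screw cap, whose sides are straight for the top 30 mm (below it a slightly narrower neck 6 mm long, then a sloping shoulder 16 mm high down to the body). About 0.22 kg.
- clear_bottle: clear glass bottle with a blue cap, 52 mm across, 114 mm high, cap 40 mm across; standing upright on the bench, origin at the centre of its underside, z up. Grip it from above by the screw cap, whose sides are straight for the top 30 mm (below it a slightly narrower neck 6 mm long, then a sloping shoulder 16 mm high down to the body). About 0.24 kg.
- metal_can: bare aluminium bottle-shaped can with a black cap, 48 mm across, 108 mm high, cap 30 mm across; standing upright on the bench, origin at the centre of its underside, z up. Grip it from above by the screw cap, whose sides are straight for the top 30 mm (below it a slightly narrower neck 6 mm long, then a sloping shoulder 16 mm high down to the body). About 0.20 kg.
- tray: empty open steel tray fixed to the bench, 210 mm (its x) by 130 mm (its y) outside, walls 5 mm thick and 28 mm high, floor 5 mm thick; origin at the centre of its underside. Two containers fit side by side, 50 mm either way along its x from the centre.
- vial: little glass sample vial, 20 mm across, 32 mm high, standing near the valve under the handle's swing (the handle passes 29 mm over it); origin at the centre of its underside. Leave it.
- vial_rack: black rack of sample vials, 70 x 160 mm, 44 mm high, at the robot's front left; origin at the centre of its underside. Leave it.
- beaker: empty glass beaker, 68 mm across, 85 mm high; origin at the centre of its underside. Leave it.
- tip_box: grey box with a clear lid, 85 x 125 mm, 67 mm high; origin at the centre of its underside. Leave it.
- wrench: steel wrench 160 mm long lying flat; origin at the middle of its underside. Leave it.
Mind the look-alikes: they are no part of the job. Leave any red look-alike of the clear_bottle alone.

How it is judged:
On the way, in this order (a step that is already met when the one before it is completed fails the run):
1. two containers stand upright in the tray, the other two where they were, and the handle still near off ((((horizontal distance between amber_bottle and tray below 0.095 m and z of amber_bottle in the frame of tray between 0.0025 and 0.012 m and angle between amber_bottle's own z axis and vertical below 0.12 rad) and (horizontal distance between wide_jar and tray below 0.095 m and z of wide_jar in the frame of tray between 0.0025 and 0.012 m and angle between wide_jar's own z axis and vertical below 0.12 rad) and distance of each of clear_bottle, metal_can from where it was at the start of the episode below 0.03 m) or ((horizontal distance between amber_bottle and tray below 0.095 m and z of amber_bottle in the frame of tray between 0.0025 and 0.012 m and angle between amber_bottle's own z axis and vertical below 0.12 rad) and (horizontal distance between clear_bottle and tray below 0.095 m and z of clear_bottle in the frame of tray between 0.0025 and 0.012 m and angle between clear_bottle's own z axis and vertical below 0.12 rad) and distance of each of wide_jar, metal_can from where it was at the start of the episode below 0.03 m) or ((horizontal distance between amber_bottle and tray below 0.095 m and z of amber_bottle in the frame of tray between 0.0025 and 0.012 m and angle between amber_bottle's own z axis and vertical below 0.12 rad) and (horizontal distance between metal_can and tray below 0.095 m and z of metal_can in the frame of tray between 0.0025 and 0.012 m and angle between metal_can's own z axis and vertical below 0.12 rad) and distance of each of wide_jar, clear_bottle from where it was at the start of the episode below 0.03 m) or ((horizontal distance between wide_jar and tray below 0.095 m and z of wide_jar in the frame of tray between 0.0025 and 0.012 m and angle between wide_jar's own z axis and vertical below 0.12 rad) and (horizontal distance between clear_bottle and tray below 0.095 m and z of clear_bottle in the frame of tray between 0.0025 and 0.012 m and angle between clear_bottle's own z axis and vertical below 0.12 rad) and distance of each of amber_bottle, metal_can from where it was at the start of the episode below 0.03 m) or ((horizontal distance between wide_jar and tray below 0.095 m and z of wide_jar in the frame of tray between 0.0025 and 0.012 m and angle between wide_jar's own z axis and vertical below 0.12 rad) and (horizontal distance between metal_can and tray below 0.095 m and z of metal_can in the frame of tray between 0.0025 and 0.012 m and angle between metal_can's own z axis and vertical below 0.12 rad) and distance of each of amber_bottle, clear_bottle from where it was at the start of the episode below 0.03 m) or ((horizontal distance between clear_bottle and tray below 0.095 m and z of clear_bottle in the frame of tray between 0.0025 and 0.012 m and angle between clear_bottle's own z axis and vertical below 0.12 rad) and (horizontal distance between metal_can and tray below 0.095 m and z of metal_can in the frame of tray between 0.0025 and 0.012 m and angle between metal_can's own z axis and vertical below 0.12 rad) and distance of each of amber_bottle, wide_jar from where it was at the start of the episode below 0.03 m)) and value of joint valve_lever below 0.3 rad), for 0.2 s.
2. the handle is turned fully on (value of joint valve_lever above 1.5 rad), for 0.2 s.
At the end, for the whole second after the job is handed in: Handle within 4 degrees of its on stop; the two containers from its swing upright (within 7 degrees) on the tray's floor, at rest; the other two, the rack, beaker, tip box and wrench within 30 mm, and the little vial within 25 mm, of where they were (value of joint valve_lever above 1.5 rad and (((horizontal distance between amber_bottle and tray below 0.095 m and z of amber_bottle in the frame of tray between 0.0025 and 0.012 m and angle between amber_bottle's own z axis and vertical below 0.12 rad) and (horizontal distance between wide_jar and tray below 0.095 m and z of wide_jar in the frame of tray between 0.0025 and 0.012 m and angle between wide_jar's own z axis and vertical below 0.12 rad) and distance of each of clear_bottle, metal_can from where it was at the start of the episode below 0.03 m) or ((horizontal distance between amber_bottle and tray below 0.095 m and z of amber_bottle in the frame of tray between 0.0025 and 0.012 m and angle between amber_bottle's own z axis and vertical below 0.12 rad) and (horizontal distance between clear_bottle and tray below 0.095 m and z of clear_bottle in the frame of tray between 0.0025 and 0.012 m and angle between clear_bottle's own z axis and vertical below 0.12 rad) and distance of each of wide_jar, metal_can from where it was at the start of the episode below 0.03 m) or ((horizontal distance between amber_bottle and tray below 0.095 m and z of amber_bottle in the frame of tray between 0.0025 and 0.012 m and angle between amber_bottle's own z axis and vertical below 0.12 rad) and (horizontal distance between metal_can and tray below 0.095 m and z of metal_can in the frame of tray between 0.0025 and 0.012 m and angle between metal_can's own z axis and vertical below 0.12 rad) and distance of each of wide_jar, clear_bottle from where it was at the start of the episode below 0.03 m) or ((horizontal distance between wide_jar and tray below 0.095 m and z of wide_jar in the frame of tray between 0.0025 and 0.012 m and angle between wide_jar's own z axis and vertical below 0.12 rad) and (horizontal distance between clear_bottle and tray below 0.095 m and z of clear_bottle in the frame of tray between 0.0025 and 0.012 m and angle between clear_bottle's own z axis and vertical below 0.12 rad) and distance of each of amber_bottle, metal_can from where it was at the start of the episode below 0.03 m) or ((horizontal distance between wide_jar and tray below 0.095 m and z of wide_jar in the frame of tray between 0.0025 and 0.012 m and angle between wide_jar's own z axis and vertical below 0.12 rad) and (horizontal distance between metal_can and tray below 0.095 m and z of metal_can in the frame of tray between 0.0025 and 0.012 m and angle between metal_can's own z axis and vertical below 0.12 rad) and distance of each of amber_bottle, clear_bottle from where it was at the start of the episode below 0.03 m) or ((horizontal distance between clear_bottle and tray below 0.095 m and z of clear_bottle in the frame of tray between 0.0025 and 0.012 m and angle between clear_bottle's own z axis and vertical below 0.12 rad) and (horizontal distance between metal_can and tray below 0.095 m and z of metal_can in the frame of tray between 0.0025 and 0.012 m and angle between metal_can's own z axis and vertical below 0.12 rad) and distance of each of amber_bottle, wide_jar from where it was at the start of the episode below 0.03 m)) and linear speed of each of amber_bottle, wide_jar, clear_bottle, metal_can below 0.02 m/s and distance of vial from where it was at the start of the episode below 0.025 m and distance of each of vial_rack, beaker, tip_box, wrench from where it was at the start of the episode below 0.03 m); the robot touches nothing.
It fails at once if the handle knocks a container (over 2 N) (contact force between valve_lever and amber_bottle above 2 N or contact force between valve_lever and wide_jar above 2 N or contact force between valve_lever and clear_bottle above 2 N or contact force between valve_lever and metal_can above 2 N).
It fails at once if a container is tipped by more than 35 degrees (angle between any of amber_bottle, wide_jar, clear_bottle, metal_can's own z axis and vertical above 0.61 rad).
It fails at once if a container is dropped into the tray (over 0.5 m/s in the last 25 mm above its floor) ((horizontal distance between amber_bottle and tray below 0.095 m and z of amber_bottle in the frame of tray below 0.03 m and linear speed of amber_bottle above 0.5 m/s) or (horizontal distance between wide_jar and tray below 0.095 m and z of wide_jar in the frame of tray below 0.03 m and linear speed of wide_jar above 0.5 m/s) or (horizontal distance between clear_bottle and tray below 0.095 m and z of clear_bottle in the frame of tray below 0.03 m and linear speed of clear_bottle above 0.5 m/s) or (horizontal distance between metal_can and tray below 0.095 m and z of metal_can in the frame of tray below 0.03 m and linear speed of metal_can above 0.5 m/s)).
It fails at once if the little vial is knocked over (angle between vial's own z axis and vertical above 0.6 rad).
It also fails if it takes over 72 s, if anything falls off the work surface, if the arm or the gripper's body presses on something with over 40 N, if the wrist force passes 120 N, or if a joint passes its speed limit or range.

### The arm

A 6-joint arm with a two-finger parallel gripper is mounted at the origin on the work surface. World frame = base frame: x ahead of the robot, y to its left, z up, the work surface at z = 0. Lengths are in m, angles in rad, forces in N, time in s.
With the tool pointing down it reaches from about 0.275 to 0.825 m from the base axis. Payload 4.9 kg.
Tool frame: the origin (TCP) lies midway between the tips of the shut fingers; the grasp point (between the pads) lies 19 mm behind it (env.grasp_offset is the distance from the TCP to the grasp point, in m); z points along the fingers, y is the direction in which the jaws open and shut (so a half turn about z gives the same grasp; the last joint's range is limited). The gripper opens to 85 mm and grips with 20 to 120 N. Pads are 22 mm wide; open, the fingers measure 114 mm over their backs; the gripper's body (76 mm by 85 mm) begins 54 mm behind the grasp point. The pads swing forward as they close: fully open they stand 13 mm farther back than shut.
Start: joints at [-1.338, 0.326, -0.193, 1.052, 0, 1.437], TCP at [0.197, -0.513, 0.231] pointing down, gripper open.
Joint ranges: [-2.65, 2.65], [-0.97, 1.79], [-1.3, 1.35], [-1.93, 2.1], [-1.47, 1.37], [-3.14, 3.14]. Speed limits (rad/s): [2.57, 2.57, 3.14, 3.14, 3.14, 3.14].

### API

Orientations are given as a rotation vector (axis times angle).
In Python, from workcell import status, eyes, env gives the robot as it stands.
- The arm moves only by the tool play_rows, never from a script. Its argument "deltas" is a list that holds one entry, the list of rows, each a list of 7 numbers: the shift along the tool's x, y, z in m, then the turn, a rotation vector about the tool's x, y, z in degrees, then the closure in counts, from 0 (fully open) to 255 (shut). A call has 1 to 20 rows; each row is the pose to reach, as a shift and turn from the pose commanded when the call began, along the tool's axes at that moment; what a row does not reach only later rows make up. A row lasts 1/12 s, in which the tool goes at most 41.7 mm and 7.16 degrees, less where a joint would pass 70% of its speed; a pose out of reach is approached as far as the arm can. A call with a gripper value outside its range is refused whole. The fingers move at their own pace and stop on an object; the grip force is fixed at half the most. Time passes only in rows, so rows that repeat a pose let the fingers close. It gives the time, the measured TCP pose, the force and the opening at its end, in the units of the state.
- status.get_state(): the state, without advancing time (a new reading comes with each control period).
- eyes.get_image(name): name is "side" or "top"; returns a dict with "image" (384x512x3 uint8, red, green, blue), "fx", "fy", "cx", "cy" (pixels), "world_from_camera" (4x4, takes a point from camera to world coordinates). Camera axes: x right, y down, z forward; pixel columns grow to the right and rows downward; lengths in m; the calibration is good to about 2 mm. A picture is of the moment at which its call begins. There is no depth.
- env.close_job(): hands the job in, once; it reports no verdict.
The state is a dict: "time": time; "q": joint angles; "qd": joint speeds; "effort": joint torques, N m; "eef_pos": TCP position; "tool_rot": TCP orientation; "contact_force": force on the tool from outside, world axes, zero at the start; "wrist_torque": the same for the moment, N m; "grip_width": finger opening in m.
Only numpy, scipy, OpenCV 4.12 (cv2) and the standard library are available. Lean on these libraries where they do the work, as an engineer would, in place of code of your own. Each camera call takes 0.05 s, during which the arm holds its last target. There are 200 camera calls.

## Working session

There is one attempt and no reset: what is moved stays moved. The work goes in short steps, Python scripts to look and compute and a tool call to move; the robot and the scene stay as the last step left them, time stands still between calls to the robot, and variables do not carry over. Pictures are saved under pics/ and viewed, about 8 in all and at most 12, crops included, and the job is handed in when it is done.

Besides the shell and the picture viewer there is one more tool, called after "Call:" as a command line: name --argument value ..., lists and objects as JSON in quotes. play_rows: Moves the arm, as the interface text tells. Its arguments: {"type":"object","properties":{"deltas":{"type":"array","items":{"type":"array","items":{"type":"array","items":{"type":"number"}}}}},"required":["deltas"]}

```bash
mkdir -p pics; cat > h.py <<'E'
import numpy as np, cv2
from workcell import status, eyes, env
def snap(n,f=None):
    d=eyes.get_image(n); 
    if f: cv2.imwrite('pics/'+f,cv2.cvtColor(d['image'],cv2.COLOR_RGB2BGR))
    return d
def ray(d,u,v):
    T=np.array(d['world_from_camera']); r=T[:3,:3]@[(u-d['cx'])/d['fx'],(v-d['cy'])/d['fy'],1]
    return T[:3,3],r
def onz(d,u,v,z):
    o,r=ray(d,u,v); return (o+r*(z-o[2])/r[2]).round(4)
def proj(d,p):
    T=np.linalg.inv(np.array(d['world_from_camera'])); c=T[:3,:3]@p+T[:3,3]
    return (c[0]/c[2]*d['fx']+d['cx'],c[1]/c[2]*d['fy']+d['cy'])
E
python3 - <<'E'
from h import *
for n in('top','side'):
    d=snap(n)
    im=cv2.cvtColor(d['image'],cv2.COLOR_RGB2BGR)
    cv2.imwrite(f'pics/{n}0.png',cv2.resize(im,(800,600),interpolation=cv2.INTER_CUBIC)); cv2.imwrite(f'pics/{n}0raw.png',im)
    print(n,d['fx'],d['cx'],d['cy'],np.array(d['world_from_camera']).round(3).tolist())
print(status.get_state())
E
```

```text
top 379.66439963486346 254.9317972294146 190.58621391053796 [[-0.022, -0.999, 0.049, 0.459], [-0.999, 0.023, 0.022, -0.032], [-0.024, -0.048, -0.999, 1.246], [0.0, 0.0, 0.0, 1.0]]
side 375.3173050959529 259.68446269824324 193.53758643335945 [[-0.99, -0.112, 0.09, 0.45], [-0.142, 0.687, -0.712, 0.604], [0.019, -0.718, -0.696, 0.699], [0.0, 0.0, 0.0, 1.0]]
{'time': 0.1, 'q': array([-1.33817780e+00,  3.26840865e-01, -1.93464200e-01,  1.05202453e+00,
        2.87011132e-05,  1.43660004e+00]), 'qd': array([-1.53390401e-03, -1.52615275e-03,  2.92119343e-03,  5.13455337e-04,
        8.86294681e-04,  7.40832539e-05]), 'effort': array([ 2.90599519e-04, -4.44240296e+01,  2.63037908e+01,  7.82466639e-03,
       -1.85881349e-04, -8.32327231e-06]), 'eef_pos': array([ 0.19715474, -0.51289536,  0.23060336]), 'tool_rot': array([-3.08739461e+00, -5.72686852e-01,  7.34101262e-05]), 'contact_force': array([ 0.20538478,  0.4238463 , -0.72839182]), 'wrist_torque': array([ 0.06738405,  0.02958013, -0.04017267]), 'grip_width': 0.08570023068149543}
```

View pics/top0.png

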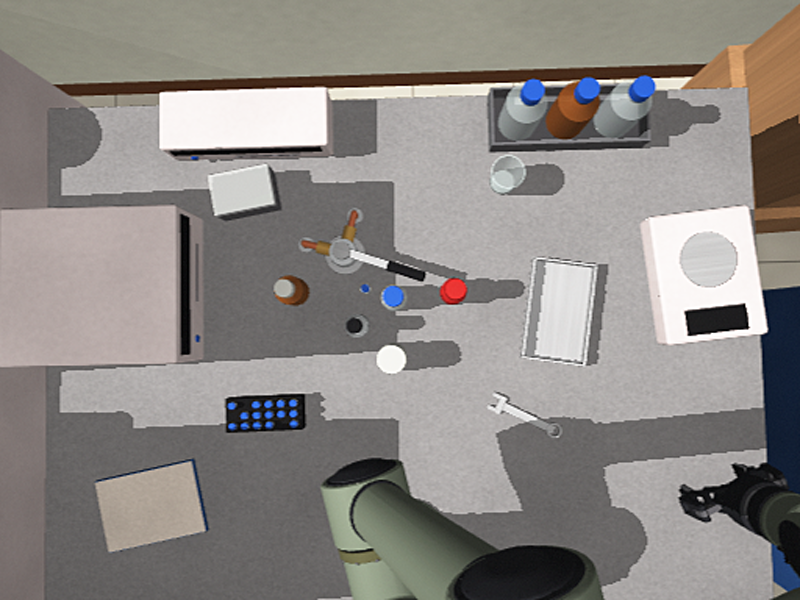

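View pics/side0.png

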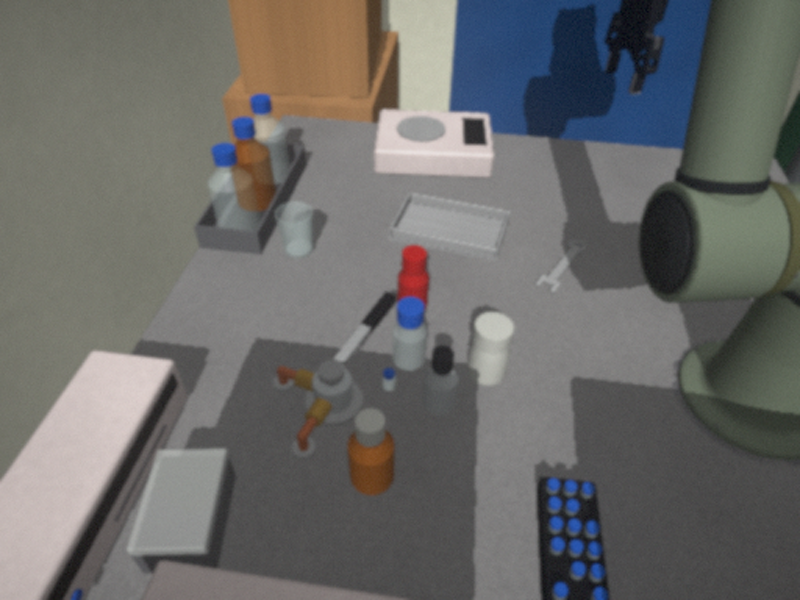

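The top view shows the valve at about (345,253) of the enlarged picture. The handle runs to (423,274), with the clear bottle at (392,296), vial (365,288), can (357,325), jar (391,358), red look-alike (453,291), amber (288,290) and tray (562,310). Next I measure these.

```bash
cat > m.py <<'E'
from h import *
d=snap('top'); im=d['image']; s=512/800
hsv=cv2.cvtColor(im,cv2.COLOR_RGB2HSV)
def cen(mask,u,v,r):
    m=np.zeros(mask.shape,np.uint8); cv2.circle(m,(int(u*s),int(v*s)),r,1,-1)
    m=m&(mask>0); n,l,st,c=cv2.connectedComponentsWithStats(m.astype(np.uint8)); k=1+np.argmax(st[1:,4]); return c[k],st[k]
rng=lambda a,b:cv2.inRange(hsv,np.array(a),np.array(b))
blue=rng((105,120,60),(125,255,255)); white=rng((0,0,215),(180,40,255)); black=rng((0,0,0),(180,255,50)); red=rng((0,150,80),(8,255,255))|rng((172,150,80),(180,255,255))
P={}
for n,mk,u,v,r,z in [('clear',blue,392,296,12,.114),('can',black,355,325,9,.108),('jar',white,391,358,14,.1),('red',red,453,291,14,.114),('vial',blue,365,288,6,.032),('grip',black,405,270,16,.077)]:
    c,st=cen(mk,u,v,r); P[n]=onz(d,*c,z); print(n,c.round(1),st,P[n])
grip=rng((0,0,0),(180,255,50)); ys,xs=np.nonzero(grip[165:180,235:275]); 
pts=np.stack([xs+235,ys+165],1).astype(np.float32); print('gripbox',cv2.minAreaRect(pts))
for e in cv2.boxPoints(cv2.minAreaRect(pts)): print(onz(d,*e,.077))
print('valve top approx',onz(d,343*s,248*s,.08)); print('amber',onz(d,285*s,289*s,.125))
for u,v in[(536,258),(600,262),(586,364),(524,356)]: print('tray',onz(d,u*s,v*s,.028))
c=im[150:260,160:400]; cv2.imwrite('pics/crop.png',cv2.cvtColor(cv2.resize(c,None,fx=3.3,fy=3.3,interpolation=cv2.INTER_CUBIC),cv2.COLOR_RGB2BGR))
E
python3 m.py
```

```text
clear [251.2 189.1] [245 183  13  13 137] [0.5188 0.0046 0.114 ]
can [226.4 208. ] [222 204  10   9  76] [0.4641 0.0805 0.108 ]
jar [249.8 229.6] [241 221  19  18 270] [0.3977 0.0118 0.1   ]
red [289.8 185.9] [282 178  17  17 222] [ 0.5256 -0.1107  0.114 ]
vial [233.2 184. ] [231 182   5   5  21] [0.5408 0.0648 0.032 ]
grip [259.3 173.1] [247 167  25  13 153] [ 0.5696 -0.0203  0.077 ]
gripbox ((259.4128723144531, 173.1238555908203), (24.424571990966797, 6.321653842926025), 16.699243545532227)
[0.5721 0.0183 0.077 ]
[0.5907 0.0123 0.077 ]
[ 0.5672 -0.0595  0.077 ]
[ 0.5486 -0.0534  0.077 ]
valve top approx [0.617  0.1018 0.08  ]
amber [0.5353 0.2086 0.125 ]
tray [ 0.5936 -0.2887  0.028 ]
tray [ 0.5822 -0.4186  0.028 ]
tray [ 0.3751 -0.3825  0.028 ]
tray [ 0.3938 -0.2578  0.028 ]
```

View pics/crop.png

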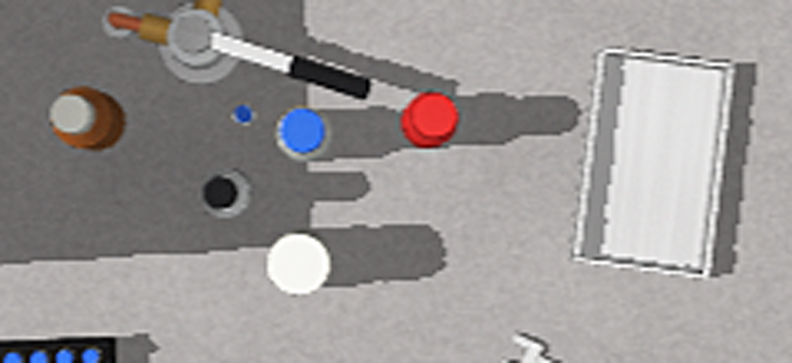

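```bash
cat >> h.py <<'E'
from scipy.spatial.transform import Rotation as R
def rel(*pts):
    s=status.get_state(); M=R.from_rotvec(s['tool_rot']).as_matrix()
    print('t',round(s['time'],2),'tcp',s['eef_pos'].round(4),'yaw',round(np.arctan2(M[1,0],M[0,0]),3),'F',s['contact_force'].round(1),'w',round(s['grip_width'],4))
    for p in pts: print(p,'->',(1000*M.T@(np.array(p)-s['eef_pos'])).round(1))
E
python3 - <<'E'
from h import *
rel((.519,.005,.2),(.519,.005,.088))
d=eyes.get_image('side')
for p in[(.519,.005,.099),(.464,.0805,.093),(.612,.107,.07),(.5696,-.0203,.069),(.486,-.337,.005)]: print(p,np.array(proj(d,np.array(p)))*800/512)
E
```

```text
t 0.15 tcp [ 0.1972 -0.513   0.2307] yaw 0.367 F [-0.7  0.7  0.4] w 0.0854
(0.519, 0.005, 0.2) -> [ 486.2 -368.1   31.3]
(0.519, 0.005, 0.088) -> [ 486.2 -367.9  143.3]
(0.519, 0.005, 0.099) [409.79690722 310.21513103]
(0.464, 0.0805, 0.093) [442.16129566 356.70226002]
(0.612, 0.107, 0.07) [332.13359765 369.15005344]
(0.5696, -0.0203, 0.069) [378.75434487 308.81966636]
(0.486, -0.337, 0.005) [449.10811653 225.0564722 ]
```

The side view confirms the points: clear cap, can cap, valve and grip all fall within 4 px. The clear bottle and the can lie 138 and 150 mm from the axis, so they are in the swing. The jar at 234 mm is outside it, and so is amber, which sits past the on stop. I go above the clear bottle first.

Call:
play_rows --deltas '[[[15,-11,0,0,0,-2,0],[45,-34,2,0,0,-5,0],[77,-58,4,0,0,-8,0],[110,-83,6,0,0,-12,0],[142,-107,8,0,0,-15,0],[174,-132,10,0,0,-18,0],[206,-156,12,0,0,-20,0],[238,-180,14,0,0,-22,0],[270,-204,16,0,0,-24,0],[302,-228,18,0,0,-26,0],[334,-253,20,0,0,-28,0],[366,-277,22,0,0,-28.6,0],[398,-301,24,0,0,-28.6,0],[430,-325,26,0,0,-28.6,0],[458,-346,28,0,0,-28.6,0],[478,-361,30,0,0,-28.6,0],[486,-368,31,0,0,-28.6,0],[486,-368,31,0,0,-28.6,0],[486,-368,31,0,0,-28.6,0]]]'

```text
time: 1.78
eef_pos: [0.6162, 0.1598, 0.1958]
tool_rot: [2.851, 1.319, -0.0]
contact_force: [0.4, -0.7, 1.1]
grip_width: 0.0856
```

I entered the shifts in mm where the call takes m. Each row was capped, so the tool overshot along the same line at a safe height, and the readings show no contact. I go back, in metres this time.

```bash
python3 - <<'E'
from h import *
rel((.519,.005,.2),(.519,.005,.088))
E
```

```text
t 1.78 tcp [0.6162 0.1598 0.1958] yaw 0.866 F [ 0.4 -0.7  1.1] w 0.0856
(0.519, 0.005, 0.2) -> [-180.9   26.2   -4.1]
(0.519, 0.005, 0.088) -> [-180.8   26.2  107.9]
```

Call:
play_rows --deltas '[[[-0.02,0.003,0,0,0,0,0],[-0.05,0.007,0,0,0,0,0],[-0.08,0.011,0,0,0,0,0],[-0.11,0.016,0,0,0,0,0],[-0.14,0.02,0,0,0,0,0],[-0.165,0.024,0,0,0,0,0],[-0.181,0.026,0,0,0,0,0],[-0.181,0.026,0,0,0,0,0],[-0.181,0.026,0,0,0,0,0],[-0.181,0.026,0,0,0,0,0]]]'

```text
time: 2.62
eef_pos: [0.5187, 0.0034, 0.1963]
tool_rot: [-2.852, -1.318, -0.001]
contact_force: [0.4, 0.0, -0.5]
grip_width: 0.0853
```

```bash
python3 - <<'E'
from h import *
rel((.519,.005,.2),(.519,.005,.088))
E
```

```text
t 2.62 tcp [0.5187 0.0034 0.1963] yaw 0.866 F [ 0.4  0.  -0.5] w 0.0853
(0.519, 0.005, 0.2) -> [ 1.5 -0.8 -3.7]
(0.519, 0.005, 0.088) -> [  1.4  -0.9 108.3]
```

Down onto the clear cap and close.

Call:
play_rows --deltas '[[[0.001,-0.001,0.015,0,0,0,0],[0.001,-0.001,0.035,0,0,0,0],[0.001,-0.001,0.055,0,0,0,0],[0.001,-0.001,0.075,0,0,0,0],[0.001,-0.001,0.09,0,0,0,0],[0.001,-0.001,0.1,0,0,0,0],[0.001,-0.001,0.107,0,0,0,0],[0.001,-0.001,0.107,0,0,0,0],[0.001,-0.001,0.107,0,0,0,40],[0.001,-0.001,0.107,0,0,0,80],[0.001,-0.001,0.107,0,0,0,110],[0.001,-0.001,0.107,0,0,0,140],[0.001,-0.001,0.107,0,0,0,170],[0.001,-0.001,0.107,0,0,0,200],[0.001,-0.001,0.107,0,0,0,230],[0.001,-0.001,0.107,0,0,0,255],[0.001,-0.001,0.107,0,0,0,255],[0.001,-0.001,0.107,0,0,0,255]]]'

```text
time: 4.12
eef_pos: [0.5187, 0.0044, 0.0904]
tool_rot: [2.851, 1.318, 0.003]
contact_force: [-1.0, 0.1, 5.6]
grip_width: 0.0383
```

Call:
play_rows --deltas '[[[0,0,-0.003,0,0,0,255],[0,0,-0.01,0,0,0,255],[0,0,-0.02,0,0,0,255],[0,0,-0.035,0,0,0,255],[0,0,-0.055,0,0,0,255],[0,0,-0.075,0,0,0,255],[0,0,-0.095,0,0,0,255],[0,0,-0.115,0,0,0,255],[0,0,-0.13,0,0,0,255],[0,0,-0.138,0,0,0,255],[0,0,-0.14,0,0,0,255],[0,0,-0.14,0,0,0,255]]]'

```text
time: 5.12
eef_pos: [0.5182, 0.0043, 0.2296]
tool_rot: [2.851, 1.318, 0.001]
contact_force: [-0.3, -0.4, -1.8]
grip_width: 0.0381
```

```bash
python3 - <<'E'
from h import *
rel((.535,-.345,.23),(.535,-.345,.0965))
snap('side','lift.png')
E
```

```text
t 5.12 tcp [0.5182 0.0043 0.2296] yaw 0.866 F [-0.3 -0.4 -1.8] w 0.0381
(0.535, -0.345, 0.23) -> [-255.2  239.2   -0.3]
(0.535, -0.345, 0.0965) -> [-255.2  239.1  133.2]
```

View pics/lift.png

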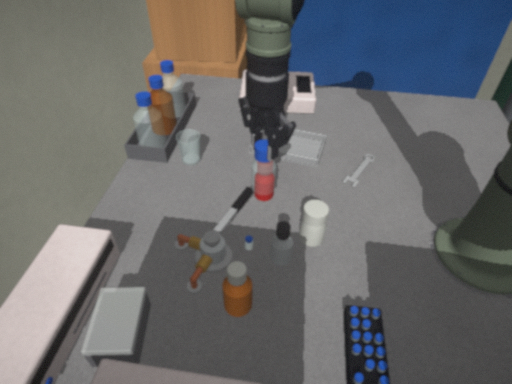

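The bottle hangs upright in the jaws (cap at (262,150)) and is clear of the rest. I carry it to the tray.

Call:
play_rows --deltas '[[[-0.004,0.004,0,0,0,0,255],[-0.014,0.013,0,0,0,0,255],[-0.03,0.028,0,0,0,0,255],[-0.05,0.047,0,0,0,0,255],[-0.071,0.067,0,0,0,0,255],[-0.092,0.086,0,0,0,0,255],[-0.113,0.106,0,0,0,0,255],[-0.134,0.126,0,0,0,0,255],[-0.155,0.145,0,0,0,0,255],[-0.176,0.165,0,0,0,0,255],[-0.197,0.185,0,0,0,0,255],[-0.217,0.203,0,0,0,0,255],[-0.233,0.218,0,0,0,0,255],[-0.245,0.23,0,0,0,0,255],[-0.252,0.236,0,0,0,0,255],[-0.255,0.239,0,0,0,0,255],[-0.255,0.239,0,0,0,0,255],[-0.255,0.239,0,0,0,0,255]]]'

```text
time: 6.67
eef_pos: [0.5346, -0.3438, 0.2287]
tool_rot: [-2.85, -1.318, 0.0]
contact_force: [-0.5, 1.1, -2.3]
grip_width: 0.0382
```

```bash
python3 - <<'E'
from h import *
rel((.535,-.345,.23),(.535,-.345,.0954))
d=snap('side','over.png')
print(proj(d,np.array([.535,-.345,.13])),proj(d,np.array([.486,-.337,.005])))
E
```

```text
t 6.67 tcp [ 0.5346 -0.3438  0.2287] yaw 0.866 F [-0.5  1.1 -2.3] w 0.0382
(0.535, -0.345, 0.23) -> [-0.6  1.1 -1.3]
(0.535, -0.345, 0.0954) -> [ -0.7   1.3 133.3]
(np.float64(273.7534820226103), np.float64(105.50243770474013)) (np.float64(287.429194578844), np.float64(144.0361422079244))
```

View pics/over.png

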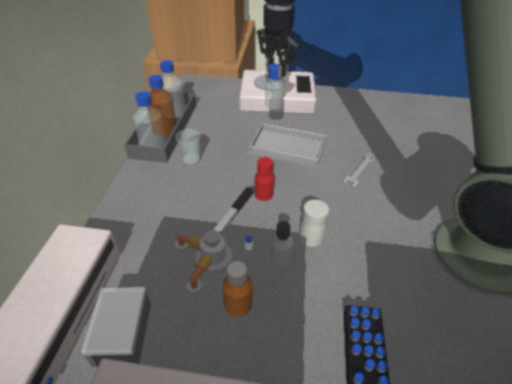

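The bottle is held upright over the tray. I lower it slowly.

Call:
play_rows --deltas '[[[0,0.001,0.004,0,0,0,255],[0,0.001,0.014,0,0,0,255],[0,0.001,0.029,0,0,0,255],[0,0.001,0.046,0,0,0,255],[0,0.001,0.063,0,0,0,255],[0,0.001,0.08,0,0,0,255],[0,0.001,0.094,0,0,0,255],[0,0.001,0.105,0,0,0,255],[0,0.001,0.113,0,0,0,255],[0,0.001,0.119,0,0,0,255],[0,0.001,0.123,0,0,0,255],[0,0.001,0.126,0,0,0,255],[0,0.001,0.128,0,0,0,255],[0,0.001,0.13,0,0,0,255],[0,0.001,0.131,0,0,0,255],[0,0.001,0.132,0,0,0,255],[0,0.001,0.132,0,0,0,255],[0,0.001,0.132,0,0,0,255]]]'

```text
time: 8.22
eef_pos: [0.5357, -0.3454, 0.0974]
tool_rot: [2.851, 1.318, 0.0]
contact_force: [-0.9, -0.9, -0.5]
grip_width: 0.038
```

Call:
play_rows --deltas '[[[0,0,0.001,0,0,0,255],[0,0,0.0015,0,0,0,255],[0,0,0.002,0,0,0,255],[0,0,0.002,0,0,0,255],[0,0,0.002,0,0,0,255]]]'

```text
time: 8.63
eef_pos: [0.5357, -0.3454, 0.0954]
tool_rot: [2.851, 1.318, 0.0]
contact_force: [-0.6, 1.0, 1.8]
grip_width: 0.0382
```

Contact is felt at the expected height. Release and lift.

Call:
play_rows --deltas '[[[0,0,0,0,0,0,110],[0,0,0,0,0,0,90],[0,0,0,0,0,0,70],[0,0,0,0,0,0,40],[0,0,0,0,0,0,20],[0,0,0,0,0,0,0],[0,0,0,0,0,0,0],[0,0,0,0,0,0,0],[0,0,-0.005,0,0,0,0],[0,0,-0.02,0,0,0,0],[0,0,-0.045,0,0,0,0],[0,0,-0.075,0,0,0,0],[0,0,-0.1,0,0,0,0],[0,0,-0.115,0,0,0,0],[0,0,-0.12,0,0,0,0],[0,0,-0.12,0,0,0,0]]]'

```text
time: 9.97
eef_pos: [0.5364, -0.346, 0.217]
tool_rot: [2.849, 1.317, 0.002]
contact_force: [0.5, 0.4, -0.7]
grip_width: 0.0854
```

```bash
python3 - <<'E'
from h import *
rel((.464,.0805,.215),(.464,.0805,.09))
E
```

```text
t 9.97 tcp [ 0.5364 -0.346   0.217 ] yaw 0.866 F [ 0.5  0.4 -0.7] w 0.0854
(0.464, 0.0805, 0.215) -> [ 277.9 -331.4    1. ]
(0.464, 0.0805, 0.09) -> [ 277.9 -331.9  126. ]
```

Call:
play_rows --deltas '[[[0.01,-0.012,0,0,0,0,0],[0.028,-0.033,0,0,0,0,0],[0.05,-0.06,0,0,0,0,0],[0.073,-0.087,0,0,0,0,0],[0.096,-0.114,0,0,0,0,0],[0.119,-0.142,0,0,0,0,0],[0.142,-0.169,0,0,0,0,0],[0.165,-0.197,0,0,0,0,0],[0.188,-0.224,0,0,0,0,0],[0.211,-0.252,0,0,0,0,0],[0.234,-0.279,0,0,0,0,0],[0.254,-0.303,0,0,0,0,0],[0.268,-0.32,0,0,0,0,0],[0.276,-0.329,0,0,0,0,0],[0.278,-0.332,0,0,0,0,0],[0.278,-0.332,0,0,0,0,0],[0.278,-0.332,0,0,0,0,0]]]'

```text
time: 11.38
eef_pos: [0.4625, 0.0811, 0.2144]
tool_rot: [-2.852, -1.318, 0.002]
contact_force: [0.7, 0.2, -0.3]
grip_width: 0.0855
```

```bash
python3 - <<'E'
from h import *
rel((.464,.0805,.215),(.464,.0805,.086))
E
```

```text
t 11.38 tcp [0.4625 0.0811 0.2144] yaw 0.866 F [ 0.7  0.2 -0.3] w 0.0855
(0.464, 0.0805, 0.215) -> [ 0.6  1.5 -0.6]
(0.464, 0.0805, 0.086) -> [  0.7   1.6 128.4]
```

Call:
play_rows --deltas '[[[0.001,0.001,0.015,0,0,0,0],[0.001,0.001,0.035,0,0,0,0],[0.001,0.001,0.055,0,0,0,0],[0.001,0.001,0.075,0,0,0,0],[0.001,0.001,0.095,0,0,0,0],[0.001,0.001,0.11,0,0,0,0],[0.001,0.001,0.122,0,0,0,0],[0.001,0.001,0.128,0,0,0,0],[0.001,0.001,0.128,0,0,0,40],[0.001,0.001,0.128,0,0,0,80],[0.001,0.001,0.128,0,0,0,110],[0.001,0.001,0.128,0,0,0,140],[0.001,0.001,0.128,0,0,0,170],[0.001,0.001,0.128,0,0,0,200],[0.001,0.001,0.128,0,0,0,230],[0.001,0.001,0.128,0,0,0,255],[0.001,0.001,0.128,0,0,0,255],[0.001,0.001,0.128,0,0,0,255],[0.001,0.001,0.128,0,0,0,255]]]'

```text
time: 12.97
eef_pos: [0.4649, 0.0819, 0.0882]
tool_rot: [2.851, 1.318, 0.003]
contact_force: [-1.8, 0.2, 5.6]
grip_width: 0.0276
```

Call:
play_rows --deltas '[[[0,0,-0.003,0,0,0,255],[0,0,-0.01,0,0,0,255],[0,0,-0.02,0,0,0,255],[0,0,-0.035,0,0,0,255],[0,0,-0.055,0,0,0,255],[0,0,-0.075,0,0,0,255],[0,0,-0.095,0,0,0,255],[0,0,-0.115,0,0,0,255],[0,0,-0.13,0,0,0,255],[0,0,-0.138,0,0,0,255],[0,0,-0.14,0,0,0,255],[0,0,-0.14,0,0,0,255]]]'

```text
time: 13.97
eef_pos: [0.4643, 0.0816, 0.2274]
tool_rot: [2.851, 1.318, 0.001]
contact_force: [0.2, 0.9, -2.6]
grip_width: 0.0281
```

```bash
python3 - <<'E'
from h import *
rel((.437,-.329,.227),(.437,-.329,.092))
E
```

```text
t 13.97 tcp [0.4643 0.0816 0.2274] yaw 0.866 F [ 0.2  0.9 -2.6] w 0.0281
(0.437, -0.329, 0.227) -> [-330.5  245.2    0.4]
(0.437, -0.329, 0.092) -> [-330.5  245.2  135.4]
```

Call:
play_rows --deltas '[[[-0.006,0.004,0,0,0,0,255],[-0.017,0.013,0,0,0,0,255],[-0.035,0.026,0,0,0,0,255],[-0.057,0.042,0,0,0,0,255],[-0.081,0.06,0,0,0,0,255],[-0.105,0.078,0,0,0,0,255],[-0.129,0.096,0,0,0,0,255],[-0.153,0.114,0,0,0,0,255],[-0.177,0.132,0,0,0,0,255],[-0.201,0.15,0,0,0,0,255],[-0.225,0.167,0,0,0,0,255],[-0.249,0.185,0,0,0,0,255],[-0.273,0.203,0,0,0,0,255],[-0.295,0.219,0,0,0,0,255],[-0.313,0.232,0,0,0,0,255],[-0.324,0.241,0,0,0,0,255],[-0.33,0.245,0,0,0,0,255],[-0.33,0.245,0,0,0,0,255],[-0.33,0.245,0,0,0,0,255]]]'

```text
time: 15.55
eef_pos: [0.4367, -0.3276, 0.2265]
tool_rot: [-2.85, -1.318, 0.0]
contact_force: [0.9, 0.2, -2.2]
grip_width: 0.0282
```

```bash
python3 - <<'E'
from h import *
rel((.437,-.329,.227),(.437,-.329,.0932))
d=snap('side'); 
cv2.imwrite('pics/over2.png',cv2.cvtColor(cv2.resize(d['image'][20:200,180:400],None,fx=3,fy=3,interpolation=cv2.INTER_CUBIC),cv2.COLOR_RGB2BGR))
E
```

```text
t 15.55 tcp [ 0.4367 -0.3276  0.2265] yaw 0.866 F [ 0.9  0.2 -2.2] w 0.0282
(0.437, -0.329, 0.227) -> [-0.9  1.1 -0.5]
(0.437, -0.329, 0.0932) -> [ -1.    1.4 133.3]
```

View pics/over2.png

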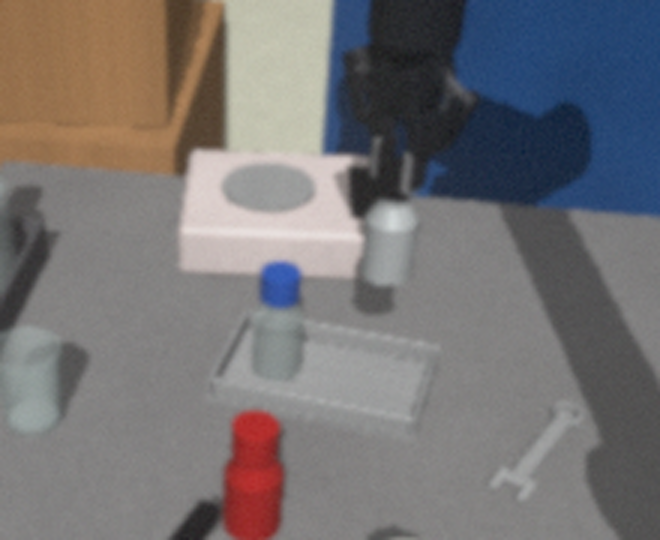

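The clear bottle stands upright in the left half of the tray (275,350). The can hangs upright over the right half (390,245). I lower it.

Call:
play_rows --deltas '[[[0,0.001,0.004,0,0,0,255],[0,0.001,0.014,0,0,0,255],[0,0.001,0.029,0,0,0,255],[0,0.001,0.046,0,0,0,255],[0,0.001,0.063,0,0,0,255],[0,0.001,0.08,0,0,0,255],[0,0.001,0.094,0,0,0,255],[0,0.001,0.105,0,0,0,255],[0,0.001,0.113,0,0,0,255],[0,0.001,0.119,0,0,0,255],[0,0.001,0.123,0,0,0,255],[0,0.001,0.126,0,0,0,255],[0,0.001,0.128,0,0,0,255],[0,0.001,0.13,0,0,0,255],[0,0.001,0.131,0,0,0,255],[0,0.001,0.132,0,0,0,255],[0,0.001,0.132,0,0,0,255],[0,0.001,0.132,0,0,0,255]]]'

```text
time: 17.1
eef_pos: [0.4379, -0.3292, 0.0953]
tool_rot: [2.852, 1.318, 0.0]
contact_force: [-0.4, -0.2, -2.5]
grip_width: 0.0283
```

Call:
play_rows --deltas '[[[0,0,0.0005,0,0,0,255],[0,0,0.001,0,0,0,255],[0,0,0.001,0,0,0,255],[0,0,0.001,0,0,0,255]]]'

```text
time: 17.43
eef_pos: [0.4379, -0.3291, 0.0942]
tool_rot: [2.852, 1.318, 0.0]
contact_force: [0.5, -0.8, -2.2]
grip_width: 0.0281
```

Call:
play_rows --deltas '[[[0,0,0.0005,0,0,0,255],[0,0,0.001,0,0,0,255],[0,0,0.0015,0,0,0,255],[0,0,0.0015,0,0,0,255],[0,0,0.0015,0,0,0,255]]]'

```text
time: 17.85
eef_pos: [0.4379, -0.3292, 0.0932]
tool_rot: [2.851, 1.318, 0.0]
contact_force: [-1.9, 1.3, 4.9]
grip_width: 0.0278
```

Call:
play_rows --deltas '[[[0,0,0,0,0,0,130],[0,0,0,0,0,0,100],[0,0,0,0,0,0,70],[0,0,0,0,0,0,50],[0,0,0,0,0,0,30],[0,0,0,0,0,0,30],[0,0,0,0,0,0,30],[0,0,0,0,0,0,30],[0,0,-0.005,0,0,0,30],[0,0,-0.02,0,0,0,30],[0,0,-0.045,0,0,0,30],[0,0,-0.075,0,0,0,30],[0,0,-0.1,0,0,0,30],[0,0,-0.115,0,0,0,30],[0,0,-0.12,0,0,0,30],[0,0,-0.12,0,0,0,30]]]'

```text
time: 19.18
eef_pos: [0.4385, -0.3298, 0.2143]
tool_rot: [2.849, 1.317, 0.002]
contact_force: [0.4, -0.3, 0.3]
grip_width: 0.0753
```

```bash
python3 - <<'E'
from h import *
C=np.array([.612,.107]); off=np.array([-.31,-.951])
def at(th,back,r=.14,z=.055):
    c,s=np.cos(th),np.sin(th); h=np.array([c*off[0]+s*off[1],-s*off[0]+c*off[1]])
    t=np.array([h[1],-h[0]]); p=C+r*h-back*t; return (round(p[0],4),round(p[1],4),z)
rel(at(0,.05,z=.2),at(0,.05))
d=snap('top')
cv2.imwrite('pics/top2.png',cv2.cvtColor(cv2.resize(d['image'][130:260,160:400],None,fx=3.3,fy=3.3,interpolation=cv2.INTER_CUBIC),cv2.COLOR_RGB2BGR))
E
```

```text
t 19.18 tcp [ 0.4385 -0.3298  0.2143] yaw 0.866 F [ 0.4 -0.3  0.3] w 0.0753
(np.float64(0.6162), np.float64(-0.0416), 0.2) -> [334.7 -51.4  14. ]
(np.float64(0.6162), np.float64(-0.0416), 0.055) -> [334.7 -51.9 159. ]
```

View pics/top2.png

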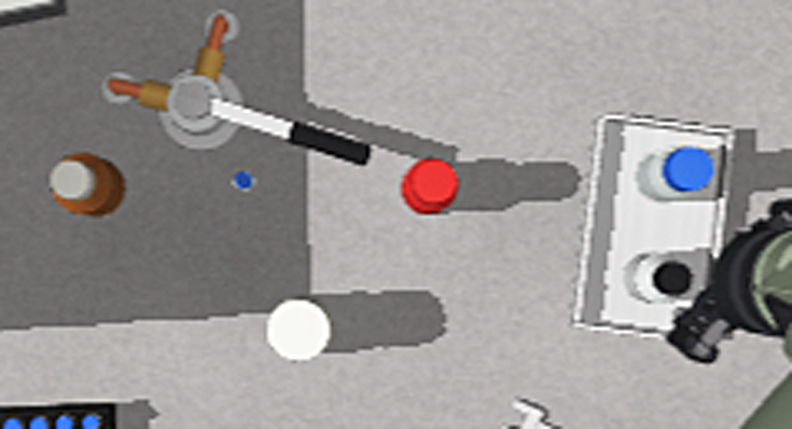

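Both containers stand in the tray, with caps at (688,168) and (672,278), and the swing is free apart from the vial. I shut the fingers and move behind the handle.

Call:
play_rows --deltas '[[[0.008,0,0,0,0,0,60],[0.028,-0.004,0,0,0,0,120],[0.055,-0.008,0,0,0,0,180],[0.085,-0.013,0,0,0,0,255],[0.115,-0.018,0,0,0,0,255],[0.145,-0.022,0,0,0,0,255],[0.175,-0.027,0,0,0,0,255],[0.205,-0.031,0,0,0,0,255],[0.235,-0.036,0,0,0,0,255],[0.265,-0.041,0,0,0,0,255],[0.295,-0.045,0,0,0,0,255],[0.32,-0.049,0,0,0,0,255],[0.335,-0.052,0,0,0,0,255],[0.335,-0.052,0.01,0,0,0,255],[0.335,-0.052,0.02,0,0,0,255]]]'

```text
time: 20.48
eef_pos: [0.615, -0.0397, 0.1912]
tool_rot: [-2.851, -1.32, 0.002]
contact_force: [-0.3, -1.5, -0.6]
grip_width: -0.0002
```

Call:
play_rows --deltas '[[[0,0,0.01,0,0,0,255],[0,0,0.03,0,0,0,255],[0,0,0.055,0,0,0,255],[0,0,0.08,0,0,0,255],[0,0,0.105,0,0,0,255],[0,0,0.125,0,0,0,255],[0,0,0.136,0,0,0,255],[0,0,0.14,0,0,0,255],[0,0,0.14,0,0,0,255]]]'

```text
time: 21.23
eef_pos: [0.614, -0.041, 0.0515]
tool_rot: [-2.851, -1.316, 0.003]
contact_force: [0.7, 0.3, 0.1]
grip_width: 0.0
```

```bash
cat >> h.py <<'E'
C=np.array([.612,.107]); off=np.array([-.31,-.951])
def at(th,back,r=.14,z=.055):
    c,s=np.cos(th),np.sin(th); h=np.array([c*off[0]+s*off[1],-s*off[0]+c*off[1]])
    t=np.array([h[1],-h[0]]); p=C+r*h-back*t; return (float(round(p[0],4)),float(round(p[1],4)),z)
E
python3 - <<'E'
from h import *
rel(at(0,.05),at(0,.035),*[at(np.radians(a),.025) for a in range(0,100,10)])
E
```

```text
t 21.23 tcp [ 0.614  -0.041   0.0515] yaw 0.865 F [0.7 0.3 0.1] w 0.0
(0.6162, -0.0416, 0.055) -> [ 1.   2.1 -3.5]
(0.6019, -0.037, 0.055) -> [ -4.8 -11.8  -3.5]
(0.5924, -0.0339, 0.055) -> [ -8.6 -21.   -3.5]
(0.5682, -0.0283, 0.055) -> [-20.1 -43.1  -3.4]
(0.5454, -0.0187, 0.055) -> [-27.6 -66.7  -3.4]
(0.5246, -0.0052, 0.055) -> [-30.8 -91.3  -3.3]
(0.5064, 0.0117, 0.055) -> [ -29.7 -116.1   -3.2]
(0.4915, 0.0315, 0.055) -> [ -24.3 -140.3   -3.2]
(0.4802, 0.0536, 0.055) -> [ -14.9 -163.2   -3.2]
(0.4729, 0.0773, 0.055) -> [  -1.6 -184.1   -3.1]
(0.4698, 0.1019, 0.055) -> [  15.1 -202.5   -3.1]
(0.4711, 0.1266, 0.055) -> [  34.8 -217.5   -3.1]
```

Call:
play_rows --deltas '[[[-0.002,-0.006,-0.003,0,0,0,255],[-0.005,-0.012,-0.003,0,0,0,255],[-0.007,-0.017,-0.003,0,0,0,255],[-0.009,-0.021,-0.003,0,0,0,255],[-0.012,-0.028,-0.003,0,0,0,255],[-0.016,-0.036,-0.003,0,0,0,255],[-0.02,-0.043,-0.003,0,0,0,255],[-0.024,-0.055,-0.003,0,0,0,255],[-0.028,-0.067,-0.003,0,0,0,255],[-0.029,-0.079,-0.003,0,0,0,255],[-0.031,-0.091,-0.003,0,0,0,255],[-0.031,-0.104,-0.003,0,0,0,255],[-0.03,-0.116,-0.003,0,0,0,255],[-0.03,-0.116,-0.003,0,0,0,255]]]'

```text
time: 22.4
eef_pos: [0.5053, 0.0133, 0.0558]
tool_rot: [-2.85, -1.32, 0.002]
contact_force: [-0.1, -0.4, 0.6]
grip_width: -0.0002
```

```bash
python3 - <<'E'
from h import *
rel(*[at(np.radians(a),.025) for a in range(40,115,10)])
d=snap('side')
cv2.imwrite('pics/push.png',cv2.cvtColor(cv2.resize(d['image'][120:320,140:380],None,fx=3,fy=3,interpolation=cv2.INTER_CUBIC),cv2.COLOR_RGB2BGR))
E
```

```text
t 22.4 tcp [0.5053 0.0133 0.0558] yaw 0.867 F [-0.1 -0.4  0.6] w -0.0002
(0.5064, 0.0117, 0.055) -> [-0.5  1.9  0.8]
(0.4915, 0.0315, 0.055) -> [  5.  -22.3   0.8]
(0.4802, 0.0536, 0.055) -> [ 14.5 -45.2   0.8]
(0.4729, 0.0773, 0.055) -> [ 27.9 -66.1   0.8]
(0.4698, 0.1019, 0.055) -> [ 44.6 -84.4   0.9]
(0.4711, 0.1266, 0.055) -> [ 64.3 -99.4   0.9]
(0.4767, 0.1508, 0.055) -> [  86.4 -110.8    0.9]
(0.4863, 0.1736, 0.055) -> [ 110.  -118.2    0.8]
```

View pics/push.png

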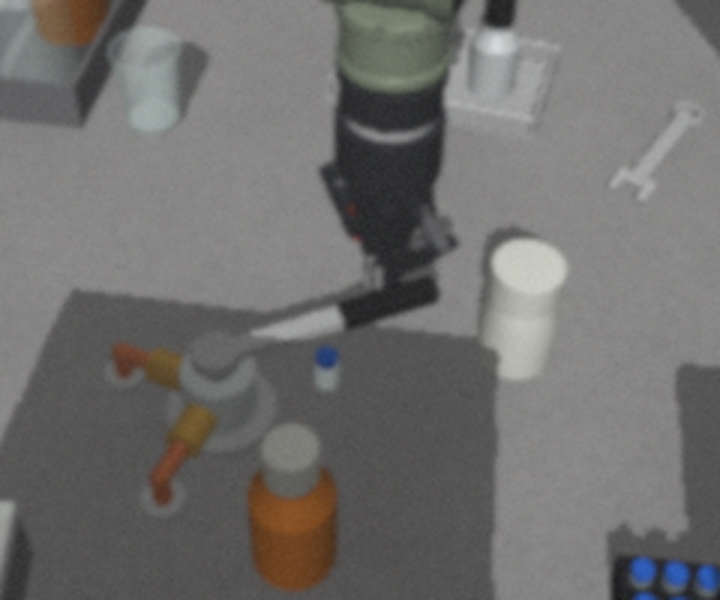

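The handle (grip at (390,305)) follows the fingers, the vial stands, and the jar is clear. I continue to the stop.

Call:
play_rows --deltas '[[[0.001,-0.009,0,0,0,0,255],[0.005,-0.022,0,0,0,0,255],[0.01,-0.034,0,0,0,0,255],[0.015,-0.045,0,0,0,0,255],[0.021,-0.056,0,0,0,0,255],[0.028,-0.066,0,0,0,0,255],[0.036,-0.076,0,0,0,0,255],[0.045,-0.084,0,0,0,0,255],[0.054,-0.092,0,0,0,0,255],[0.06,-0.096,0,0,0,0,255],[0.064,-0.099,0,0,0,0,255],[0.064,-0.099,0,0,0,0,255]]]'

```text
time: 23.45
eef_pos: [0.4725, 0.1242, 0.0554]
tool_rot: [2.848, 1.318, -0.006]
contact_force: [0.9, -7.8, 1.9]
grip_width: 0.0
```

Call:
play_rows --deltas '[[[0.004,-0.003,0,0,0,0,255],[0.007,-0.005,0,0,0,0,255],[0.007,-0.005,0,0,0,0,255],[0.007,-0.005,0,0,0,0,255]]]'

```text
time: 23.78
eef_pos: [0.4725, 0.1248, 0.0555]
tool_rot: [2.838, 1.304, -0.019]
contact_force: [-2.5, -29.8, 9.1]
grip_width: 0.0001
```

Firm stop: 30 N and no further motion. I back off, lift, and check.

Call:
play_rows --deltas '[[[-0.005,0.003,0,0,0,0,255],[-0.015,0.007,0,0,0,0,255],[-0.03,0.013,0,0,0,0,255],[-0.042,0.018,0,0,0,0,255],[-0.042,0.018,-0.01,0,0,0,255],[-0.042,0.018,-0.035,0,0,0,255],[-0.042,0.018,-0.065,0,0,0,255],[-0.042,0.018,-0.095,0,0,0,255],[-0.042,0.018,-0.125,0,0,0,255],[-0.042,0.018,-0.15,0,0,0,255],[-0.06,0.03,-0.165,0,0,0,255],[-0.1,0.06,-0.165,0,0,0,255],[-0.135,0.085,-0.165,0,0,0,255],[-0.17,0.11,-0.165,0,0,0,255],[-0.2,0.13,-0.165,0,0,0,255],[-0.22,0.145,-0.165,0,0,0,255],[-0.225,0.15,-0.165,0,0,0,255],[-0.225,0.15,-0.165,0,0,0,255]]]'

```text
time: 25.28
eef_pos: [0.4421, -0.1358, 0.2201]
tool_rot: [-2.852, -1.312, -0.0]
contact_force: [0.1, -0.3, -0.3]
grip_width: -0.0001
```

```bash
python3 - <<'E'
from h import *
rel()
d=snap('top'); im=d['image']
hsv=cv2.cvtColor(im,cv2.COLOR_RGB2HSV); m=cv2.inRange(hsv,(0,0,0),(180,255,50)); m[:,:195]=0;m[:,240:]=0;m[:165]=0;m[225:]=0
n,l,st,c=cv2.connectedComponentsWithStats(m); k=1+np.argmax(st[1:,4]); p=onz(d,*c[k],.077); print(c[k],st[k],p)
v=p[:2]-C; print('r',np.hypot(*v),'turn deg',np.degrees(np.arctan2(off[1],off[0])-np.arctan2(v[1],v[0]))%360)
ys,xs=np.nonzero(l==k); print(cv2.minAreaRect(np.stack([xs,ys],1).astype(np.float32)))
cv2.imwrite('pics/end.png',cv2.cvtColor(cv2.resize(im[110:270,120:400],None,fx=2.8,fy=2.8,interpolation=cv2.INTER_CUBIC),cv2.COLOR_RGB2BGR))
s=snap('side','end_s.png')
E
```

```text
t 25.28 tcp [ 0.4421 -0.1358  0.2201] yaw 0.863 F [ 0.1 -0.3 -0.3] w -0.0001
[207.28       202.08666667] [202 190  12  25 150] [0.4838 0.1424 0.077 ]
r 0.13299774434177444 turn deg 87.38192922170697
((207.11767578125, 202.0294189453125), (6.063390254974365, 25.223705291748047), 14.03624439239502)
```

View pics/end.png

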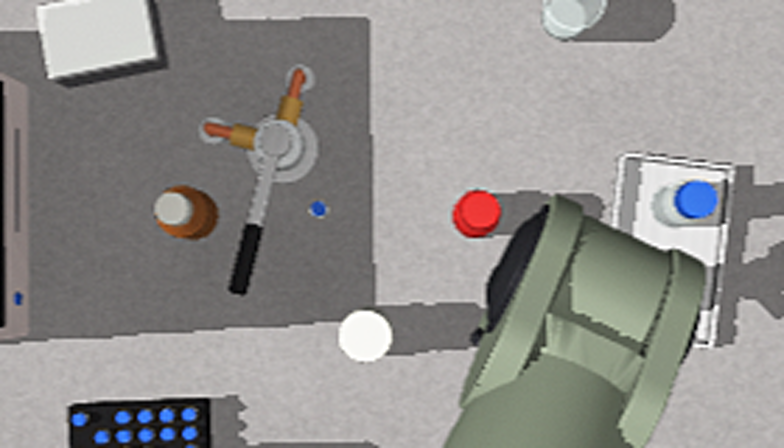

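View pics/end_s.png

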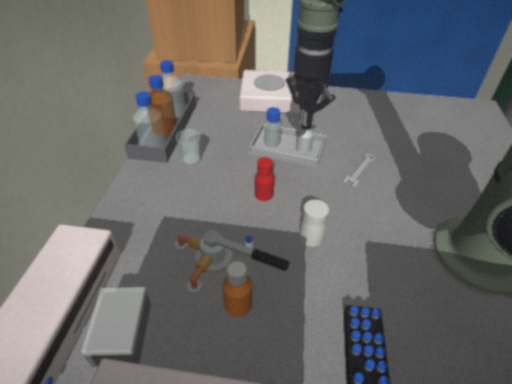

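```bash
python3 -c "
from h import *
print(env.close_job())"
```

```text
the job is handed in; nothing more can be done
None
```

I moved the clear bottle and the metal can into the tray, pushed the valve handle to its on stop, withdrew the arm and handed the job in at about 25 s of robot time.

**Last checks:**
- **Containers:** the top and side pictures show the clear bottle and the can standing upright in the tray. The can was partly hidden by the arm in the final top view, but it showed clearly once set down and again in the final side view.
- **Everything else:** the jar, amber bottle, vial, red look-alike, beaker, rack, tip box and wrench look undisturbed. I checked these by eye and did not measure them again.
- **Arm:** it is clear of everything, with about 0 N on the tool.

**Handle angle, where the checks differ slightly:** the push force rose from 8 N to 30 N while the tool moved only 0.6 mm, which means a hard stop. The angle measured from the images came out at about 87°, and I judged that measurement good to about 2°. It is below the nominal 90° but above the required 86°, so the angle from the images alone leaves little margin. I took the force as the stronger evidence and did not push again.

**One slip:** my first move was entered in millimetres instead of metres. The tool overshot at a safe height, touched nothing, and I corrected it on the next move.

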